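Flip down the red stop and set the board against it

ROBOT

A 7-joint arm with a two-finger parallel gripper is mounted at the origin on a cart in front of the work surface, level with it; the furniture and walls round the work are solid. World frame = base frame: x ahead of the robot, y to its left, z up, the work surface at z = 0. Lengths are in m, angles in rad, forces in N, time in s.
With the tool pointing down it reaches from about 0.425 to 0.825 m from the base axis. Payload 3.6 kg.
Tool frame: the origin (TCP) lies between the finger pads; the fingertips stand 8 mm ahead of it and the grasp point (between the pads) lies 11 mm behind it; z points along the fingers, y is the line along which they close (so a half turn about z gives the same grasp; the last joint's range is limited). The gripper opens to 93 mm and grips with 3 to 60 N. Pads are 15 mm wide; open, the fingers measure 128 mm over their backs; the gripper's body (75 mm by 188 mm) begins 65 mm behind the grasp point.
Start: joints at [1.304, 0.615, -0.013, 1.423, 0.008, 1.103, -0.04], TCP at [0.155, -0.631, 0.227] pointing down, gripper open.
Joint ranges: [-3.12, 3.12], [-0.3, 2.06], [-1.34, 1.32], [0.26, 2.42], [-1.36, 4.5], [0.01, 1.98], [-2.84, 2.84]. Speed limits (rad/s): [2.79, 2.79, 3.14, 3.14, 3.14, 3.14, 3.14].

INTERFACE

Orientations are given as a unit quaternion [w, x, y, z].
In Python, from station import bot gives the robot as it stands.
- The arm moves only by the shell command python3 -m handwheel 'ROWS' [OPENING] [FORCE]. ROWS is JSON, a list of rows, each a list of 6 numbers: the shift along the tool's x, y, z in m, then the turn, a rotation vector about the tool's x, y, z in degrees. In form: [[dx, dy, dz, rx, ry, rz], ...]. A call has 1 to 10 rows; each row shifts and turns the commanded pose from where the row before left it, along the tool's axes as they then stand; what a row does not reach is not made up. A row lasts 1/8 s, in which the tool goes at most 62.5 mm and 10.7 degrees, less where a joint would pass 70% of its speed; a pose out of reach is approached as far as the arm can. A call with a gripper value outside its range is refused whole. OPENING is the closure, from 0 (fully open) to 1 (shut), set as the call begins (- or left out, the last holds). The fingers move at their own pace and stop on an object; FORCE is the grip in N (left out, the last holds). Time passes only in rows, so rows that do not move let the fingers close. It gives the time, the measured TCP pose, the force, the opening and the grip force at its end, in the units of the state.
- bot.get_obs(): the state, without advancing time (a new reading comes with each control period).
- bot.snapshot(name): name is "side" or "top"; returns the picture (400x640x3 uint8, red, green, blue); there is no depth.
- bot.camera_params(name): a dict with "K" (3x3 intrinsics, pixels), "eye" and "rotation" of the camera in the world. Camera axes: x right, y down, z forward; pixel columns grow to the right and rows downward; lengths in m; the calibration is good to about 2 mm. A picture is of the moment at which its call begins. camera_params takes no time and is no camera call.
- bot.sign_off(): hands the job in; it is judged then, once.
The state is a dict: "time": time; "joint_pos": joint angles; "dq": joint speeds; "joint_torque": joint torques, N m; "eef_pos": TCP position; "tool_rot": TCP orientation; "contact_force": force on the tool from outside, world axes, zero at the start; "moment": the same for the moment, N m; "grip_width": finger opening in m; "grasp_force": force on a finger pad.
Only numpy, scipy, OpenCV 4.12 (cv2) and the standard library are available. Lean on these libraries where they do the work, as an engineer would, in place of code of your own. Each camera call takes 0.05 s, during which the arm holds its last target. There are 200 camera calls.

TASK

I want to saw this board to the length of the red stop on the stop fence. With a light fingertip tip only the red flip stop down, leaving the other two stops folded up; then gently push the board, without gripping or lifting it, flat back against the fence and along it until its end rests against the red stop. Leave the cut piece, the pencil and the square where they lie, and finish clear of everything.

Things in the scene. Friction and masses are not known exactly. Their poses are not given: they have to be found in the camera images.
- stop_fence: fixed sawing fence: plywood 240 x 600 x 15 mm on the bench, aluminium rail (30 mm deep, top 70 mm above the bench) along its far side, 3 mm saw kerf at y = -0.055. x points away from the robot, square to the rail; y left, along the rail; z up. Origin under the plywood, on the bench: plywood spans x -0.125 to 0.115, y -0.30 to 0.30; rail's front face at x = 0.055
- fence_face (a point): point on the front face of the rail (x = 0.055, y = 0 of stop_fence), 10 mm above the plywood; axes as stop_fence, x pointing into the rail
- board: loose plain brown board to be cut, 90 x 250 x 20 mm, about 0.24 kg, flat on the plywood (its top 35 mm above the bench) on the robot's side of the rail, starting 10 to 25 mm (at its middle) short of the rail and up to 2 deg askew, all of it right of the stops. Origin: centre of its underside; x across its width, towards the rail; y along its length, left towards the stops
- board_end (a point): middle of the board's left end face, the end that goes against the stop (y = +125 mm of the board, half its thickness up)
- board_back (a point): middle of the board's long edge that faces the rail (x = +45 mm of the board)
- red_stop: carriage of the red flip stop: dark steel block, 30 mm wide along the fence, with a black star knob (top 22 mm above the fence top), clamped on the rail. Origin: on the rail's top (70 mm above the bench), over its front face, mid-width of the arm; axes as stop_fence. The arm's pivot is 24 mm in front of the face (x = -0.024) and 12 mm up (82 mm above the bench)
- red_arm (a joint): red arm's hinge, rad: 0 folded up, leaning 15 deg back away from the board (starts 0 to 0.1); 0.26 upright; 3.35 hanging down in front of the fence, hard limit (rests within 0.1). Flat bar 18 mm wide along the fence, 8 mm thick, reaching 60 mm from its pivot; top about 140 mm above the bench. Pushed lightly from behind 10 deg past upright, it falls by itself in about 1 s
- red_tip (a point): middle of the free end of the red arm
- red_butt (a point): where the board's end meets the lowered red arm: middle of its right-hand side, 24 mm in front of the rail's face, 10 mm above the plywood (stays with the carriage whatever the arm does); axes as stop_fence. The lowered arm ends 7 mm above the plywood, so it stops the 20 mm board; folded-up arms let the board pass
- blue_arm (a joint): the same hinge of the blue stop: 0 folded up, 3.35 down. Must stay up
- blue_tip (a point): middle of the free end of the blue arm
- silver_arm (a joint): the same hinge of the bare aluminium (silver) stop: 0 folded up, 3.35 down. Must stay up
- silver_tip (a point): middle of the free end of the silver arm
- cut_piece: small loose pale offcut, 45 x 75 x 22 mm, lying near the left end of the plywood; origin at the centre of its underside. Leave alone
- pencil: red carpenter's pencil, 172 mm long, 8 mm thick, lying along the front of the plywood; origin at the middle of its underside. Leave alone
- square: try square, 115 x 204 x 18 mm, lying on the bench to the left of the fence; origin at the middle of its underside. Leave alone

How it is judged:
On the way, in this order (a step that is already met when the one before it is completed fails the run):
1. the red arm is tipped fully down while the other two stay up and the board has not yet been pushed along (value of joint red_arm above 3.2 rad and value of joint each of blue_arm, silver_arm below 0.35 rad and distance of board from where it was at the start of the episode below 0.03 m), for 0.2 s.
2. the board lies flat against the fence with its end against the red stop (value of joint red_arm above 3.2 rad and y of board_end in the frame of red_butt between -0.003 and 0.002 m and x of board_back in the frame of fence_face between -0.003 and 0.002 m and angle between the y axis of board and the y axis of stop_fence, either way round below 0.02 rad and z of board in the frame of stop_fence below 0.018 m and angle between board's own z axis and vertical below 0.03 rad), for 0.2 s.
At the end, for the whole second after the job is handed in: Red arm fully down (above 3.2 rad), blue and silver arms up (below 0.35 rad); board flat and at rest, its end within 3 mm of the red arm, its long edge within 3 mm of the fence and parallel within 0.02 rad; cut piece, pencil and square within 15 mm of where they lay (all of step 2 and value of joint each of blue_arm, silver_arm below 0.35 rad and distance of each of cut_piece, pencil, square from where it was at the start of the episode below 0.015 m and linear speed of board below 0.01 m/s); the robot touches nothing.
It fails at once if another stop is tipped (value of joint any of blue_arm, silver_arm above 0.35 rad).
It fails at once if the board is lifted or tipped up instead of pushed (underside 6 mm off the plywood, or 0.1 rad) (z of board in the frame of stop_fence above 0.021 m or angle between board's own z axis and vertical above 0.1 rad).
It fails at once if the red stop is struck or pressed hard by the fingers (over 12 N) (contact force between any of the fingers, the arm and red_arm above 12 N).
It fails at once if the board is rammed against the red stop or pushed hard (over 40 N) (contact force between board and red_arm above 40 N or contact force between the fingers and board above 40 N).
It fails at once if cut piece, pencil or square is moved more than 15 mm (distance of any of cut_piece, pencil, square from where it was at the start of the episode above 0.015 m).
It also fails if it takes over 67 s, if anything falls off the work surface, if the arm or the gripper's body presses on something with over 40 N, if the wrist force passes 120 N, or if a joint passes its speed limit or range.

## Working session

There is one attempt and no reset: what is moved stays moved. The work goes in short steps, Python scripts to look and compute and a shell command to move; the robot and the scene stay as the last step left them, time stands still between calls to the robot, and variables do not carry over. Pictures are saved under pics/ and viewed, at most 13 in all, crops included, and the job is handed in when it is done.

```bash
mkdir -p pics
python3 - <<'E'
from station import bot
import cv2
for n in("top","side"):
    cv2.imwrite(f"pics/{n}0.png",bot.snapshot(n)[:,:,::-1]); p=bot.camera_params(n); print(n,p)
o=bot.get_obs(); print(o)
E
```

```text
top {'K': array([[518.50338495,   0.        , 309.85226255],
       [  0.        , 518.50338495, 197.3626022 ],
       [  0.        ,   0.        ,   1.        ]]), 'eye': array([0.40052252, 0.20214437, 1.32938201]), 'rotation': array([-0.03459907,  0.70970583, -0.70266576,  0.0371669 ])}
side {'K': array([[482.22970161,   0.        , 317.23680305],
       [  0.        , 482.22970161, 195.89752757],
       [  0.        ,   0.        ,   1.        ]]), 'eye': array([0.0022522 , 1.21524733, 0.90578752]), 'rotation': array([ 0.10784071, -0.20960579,  0.86001411, -0.45256108])}
{'time': 0.1, 'joint_pos': array([ 1.30348152,  0.61584922, -0.01261254,  1.42469783,  0.00812818,
        1.10343919, -0.04037291]), 'dq': array([-4.65968334e-04,  3.88895996e-04, -1.70584434e-03, -3.42579298e-03,
       -6.88813915e-04, -3.90962417e-05,  5.09497034e-04]), 'joint_torque': array([ 1.79304505e-03, -4.60042548e+01,  2.10281722e-01, -1.66245586e+01,
       -6.12059073e-02,  1.69516134e-02,  8.57166515e-05]), 'eef_pos': array([ 0.15485829, -0.63057328,  0.22559322]), 'tool_rot': array([-1.15919694e-03,  9.92752989e-01,  1.20167094e-01, -1.69005895e-04]), 'contact_force': array([-0.09202492,  0.39035531,  0.44399568]), 'moment': array([-0.04002108,  0.01229958, -0.02561645]), 'grasp_force': 0.0, 'grip_width': 0.09317290464817299}
```

View pics/top0.png

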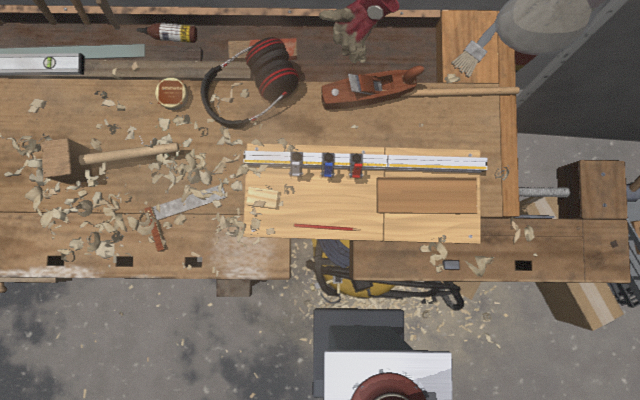

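View pics/side0.png

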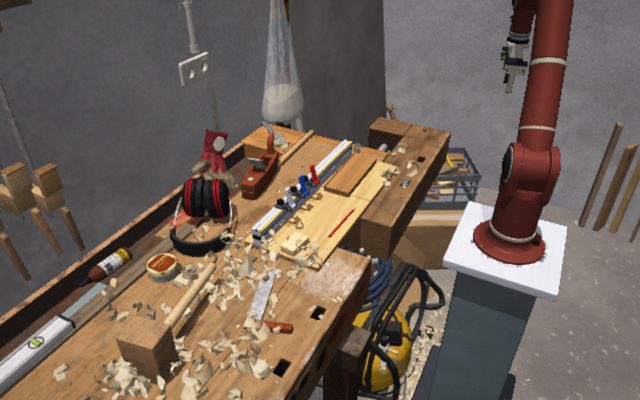

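Top view: the fence runs across cols 243–488 at row ~160, with stops silver/blue/red at cols 296/328/357. The board is at cols 377–477, rows 178–213, the pencil near (325,227), and the offcut near (262,197). Next I'll zoom in to measure.

```bash
cat > h.py <<'E'
import numpy as np,cv2
from station import bot
from scipy.spatial.transform import Rotation as R
def cam(n):
    p=bot.camera_params(n); q=p["rotation"]; return p["K"],np.array(p["eye"]),R.from_quat([q[1],q[2],q[3],q[0]]).as_matrix()
def px2w(n,u,v,z):
    K,e,M=cam(n); d=M@np.linalg.inv(K)@[u,v,1]; return e+d*(z-e[2])/d[2]
def w2px(n,P):
    K,e,M=cam(n); c=K@(M.T@(np.asarray(P,float)-e)); return c[:2]/c[2]
E
python3 - <<'E'
from h import *
i=cv2.imread("pics/top0.png"); cv2.imwrite("pics/c1.png",cv2.resize(i[140:250,240:495],None,fx=3.1,fy=3.1,interpolation=cv2.INTER_CUBIC))
j=cv2.imread("pics/side0.png"); cv2.imwrite("pics/c2.png",cv2.resize(j[130:275,240:410],None,fx=4,fy=4,interpolation=cv2.INTER_CUBIC))
print(cam("side")[2][:,2],cam("top")[2][:,2])
for u,v,z in [(377,178,.035),(477,178,.035),(243,160,.07),(488,160,.07),(357,172,.082)]: print(px2w("top",u,v,z).round(4))
E
```

```text
[ 0.3752079  -0.73320975 -0.56711771] [ 0.10137829 -0.0031215  -0.99484305]
[0.5832 0.0293 0.035 ]
[ 0.5858 -0.223   0.035 ]
[0.6195 0.3634 0.07  ]
[ 0.6258 -0.2397  0.07  ]
[0.5908 0.0842 0.082 ]
```

View pics/c1.png

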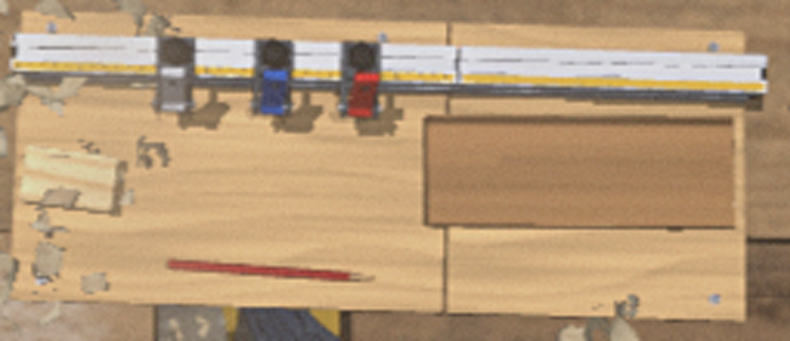

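View pics/c2.png

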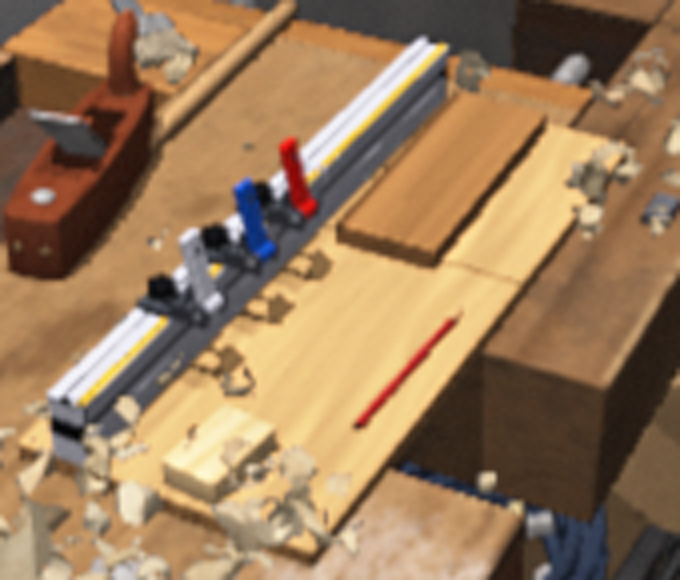

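```bash
cat >> h.py <<'E'
def c1(x,y): return 240+(x+.5)/3.1-.5,140+(y+.5)/3.1-.5
def c2(x,y): return 240+(x+.5)/4-.5,130+(y+.5)/4-.5
E
python3 - <<'E'
from h import *
from scipy.optimize import least_squares
obs=[("top",c1(10,71),(.055,.3,.07)),("top",c1(766,93),(.055,-.3,.07)),("top",c1(13,34),(.085,.3,.07)),("top",c1(768,55),(.085,-.3,.07)),
("top",c1(12,299),(-.125,.3,.015)),("top",c1(745,321),(-.125,-.3,.015)),("top",c1(22,10),(.115,.3,.015)),("top",c1(744,32),(.115,-.3,.015)),
("top",c1(446,313),(-.125,-.055,.015)),
("side",c2(320,548),(-.125,.3,.015)),("side",c2(590,92),(.115,-.3,.015)),("side",c2(85,407),(.055,.3,.07)),("side",c2(447,47),(.055,-.3,.07))]
def W(p,P):
    c,s=np.cos(p[2]),np.sin(p[2]); return np.array([p[0]+c*P[0]-s*P[1],p[1]+s*P[0]+c*P[1],P[2]])
f=lambda p:np.concatenate([w2px(n,W(p,P))-q for n,q,P in obs])
r=least_squares(f,[.55,.06,0],loss="soft_l1"); p=r.x; print(p); print(f(p).reshape(-1,2).round(1).tolist())
np.save("fence.npy",p)
def inv(P):
    c,s=np.cos(p[2]),np.sin(p[2]); d=P[:2]-p[:2]; return np.array([c*d[0]+s*d[1],-s*d[0]+c*d[1]])
for nm,a in dict(board=[(426,116),(734,120),(427,225),(734,228)]).items():
    for u in a: print(nm,inv(px2w("top",*c1(*u),.035)).round(4),px2w("top",*c1(*u),.035).round(4))
for nm,l,rr in (("silver",163,188),("blue",262,288),("red",353,379)):
    # bottom of arm at pivot z~.082; top tip at .14
    print(nm,"tip",inv(px2w("top",*c1((l+rr)/2+1,72),.14)).round(4),"piv",inv(px2w("top",*c1((l+rr)/2-3,110),.082)).round(4))
for nm,t,b in (("silver",(190,235),(212,302)),("blue",(245,185),(264,250)),("red",(290,143),(310,210))):
    print(nm,"side tip",inv(px2w("side",*c2(*t),.14)).round(4),"piv",inv(px2w("side",*c2(*b),.082)).round(4))
E
```

```text
[ 0.55250802  0.06349493 -0.01833112]
[[0.5, 0.1], [0.6, -0.1], [-0.0, -0.0], [-0.1, 0.1], [-0.4, 0.5], [0.3, 0.1], [0.2, 0.3], [0.2, -0.2], [-0.0, -0.0], [-1.4, 1.6], [-49.8, -1.9], [-0.2, 0.6], [1.1, 0.0]]
board [ 0.0337 -0.0338] [0.5855 0.0291 0.035 ]
board [ 0.0376 -0.2844] [ 0.5848 -0.2216  0.035 ]
board [-0.0552 -0.0359] [0.4967 0.0286 0.035 ]
board [-0.0505 -0.284 ] [ 0.4968 -0.2196  0.035 ]
silver tip [0.0463 0.1673] piv [0.0259 0.1711]
blue tip [0.0484 0.0929] piv [0.0281 0.0932]
red tip [0.0504 0.0247] piv [0.0302 0.0219]
silver side tip [0.0471 0.1688] piv [0.0338 0.1631]
blue side tip [0.0461 0.0917] piv [0.0338 0.0857]
red side tip [0.046  0.0223] piv [0.0297 0.0196]
```

Fence pose is x=0.5525, y=0.0635, yaw −0.018. The red arm is at fence y≈0.023 with its tip at x≈0.046. The board needs about +19 mm in x and +48 mm in y.

```bash
python3 -m handwheel '[[0,0,0,0,0,7.43],[0,0,0,0,0,7.43],[0.023,-0.036,0,0,0,0],[0.023,-0.036,0,0,0,0],[0.023,-0.036,0,0,0,0],[0.023,-0.036,0,0,0,0],[0.023,-0.036,0,0,0,0],[0.023,-0.036,0,0,0,0],[0.023,-0.036,0,0,0,0],[0.023,-0.036,0,0,0,0]]' 1 5
python3 -m handwheel '[[0.023,-0.036,0,0,0,0],[0.023,-0.036,0,0,0,0],[0.023,-0.036,0,0,0,0],[0.023,-0.036,0,0,0,0],[0.023,-0.036,0,0,0,0],[0.023,-0.036,0,0,0,0],[0.023,-0.036,0,0,0,0],[0.023,-0.036,0,0,0,0],[0.023,-0.036,0,0,0,0],[0.023,-0.036,0,0,0,0]]'
cat >> h.py <<'E'
def tool():
    o=bot.get_obs(); q=o["tool_rot"]; M=R.from_quat([q[1],q[2],q[3],q[0]]).as_matrix(); return o,M
def st(fx=None,fy=None,z=None):
    "fence-frame state, and tool-axis shift to the fence-frame goal"
    p=np.load("fence.npy"); o,M=tool(); F=R.from_euler("z",p[2]).as_matrix(); e=o["eef_pos"]
    g=F.T@(e-[p[0],p[1],0]); print("t",round(o["time"],2),"fence tcp",g.round(4),"f",(F.T@o["contact_force"]).round(2),"M",(F.T@M).round(3).tolist(),o["grip_width"])
    if fx is not None: print("shift",(M.T@F@(np.array([fx,fy,z])-g)).round(4))
E
python3 -c "
from h import *
st(.075,.023,.2)"
```

```text
time: 1.35
eef_pos: [0.3448, -0.3452, 0.2264]
tool_rot: [-0.0, 1.0, -0.009, -0.0]
contact_force: [-0.7, 0.8, 0.2]
grip_width: 0.0015
grasp_force: 0.0
time: 2.6
eef_pos: [0.5813, 0.0101, 0.2262]
tool_rot: [0.0, 1.0, -0.009, -0.001]
contact_force: [0.7, 0.2, -0.2]
grip_width: 0.0004
grasp_force: 0.0
t 2.6 fence tcp [ 0.0297 -0.0528  0.2262] f [ 0.65  0.23 -0.24] M [[1.0, -0.0, -0.001], [-0.0, -1.0, -0.0], [-0.001, 0.0, -1.0]] 0.00039655314187072937
shift [ 0.0453 -0.0758  0.0262]
```

```bash
python3 -m handwheel '[[0.015,-0.025,0,0,0,0],[0.015,-0.025,0,0,0,0],[0.015,-0.025,0,0,0,0],[0,0,0,0,0,0],[0,0,0,0,0,0]]' >/dev/null
python3 - <<'E'
from h import *
st(.075,.023,.126)
i=bot.snapshot("side")[:,:,::-1]; cv2.imwrite("pics/s1.png",cv2.resize(i[80:230,240:410],None,fx=4,fy=4))
E
```

```text
t 3.23 fence tcp [0.0738 0.0195 0.2262] f [ 0.28 -0.02 -0.1 ] M [[1.0, -0.001, -0.001], [-0.001, -1.0, -0.002], [-0.001, 0.002, -1.0]] 0.0004788092606948062
shift [ 0.0013 -0.0037  0.1002]
```

View pics/s1.png

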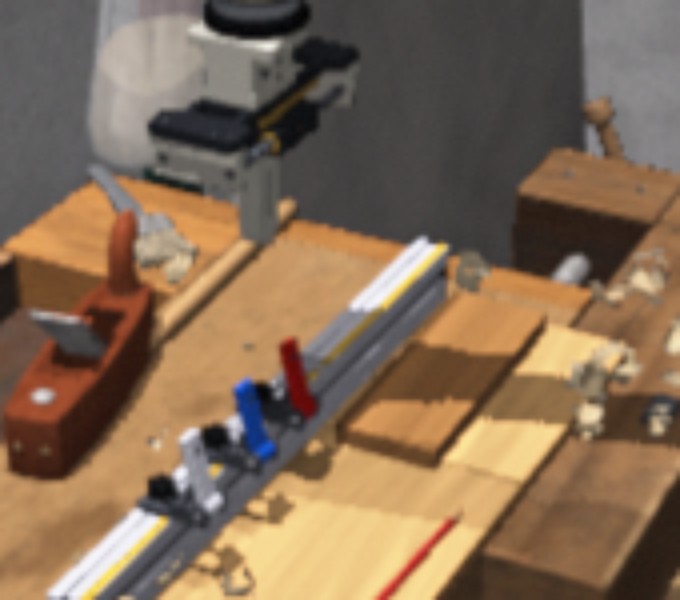

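The closed fingers are above and behind the red arm (red tip at (290,345) in the crop), and all stops are up. Lowering, then pushing slowly.

```bash
python3 -m handwheel '[[0.002,-0.003,0.025,0,0,0],[0,0,0.025,0,0,0],[0,0,0.025,0,0,0],[0,0,0.025,0,0,0],[0,0,0,0,0,0],[-0.005,0,0,0,0,0],[-0.005,0,0,0,0,0],[-0.003,0,0,0,0,0],[-0.003,0,0,0,0,0]]' >/dev/null; python3 -c "
from h import *
st()"
python3 -m handwheel '[[-0.003,0,0,0,0,0],[-0.003,0,0,0,0,0],[-0.003,0,0,0,0,0],[-0.003,0,0,0,0,0],[-0.003,0,0,0,0,0],[-0.003,0,0,0,0,0],[-0.003,0,0,0,0,0],[0,0,0,0,0,0]]' >/dev/null
python3 - <<'E'
from h import *
st()
i=bot.snapshot("side")[:,:,::-1]; cv2.imwrite("pics/s2.png",cv2.resize(i[100:230,240:410],None,fx=4,fy=4))
E
```

```text
t 4.4 fence tcp [0.0604 0.0241 0.1273] f [ 0.44 -0.37 -0.73] M [[1.0, -0.0, 0.001], [-0.0, -1.0, 0.0], [0.001, -0.0, -1.0]] 0.00031369449560053207
t 5.4 fence tcp [0.0392 0.0241 0.1267] f [ 0.34  0.34 -0.15] M [[1.0, -0.0, -0.0], [-0.0, -1.0, 0.0], [-0.0, -0.0, -1.0]] 0.0003432266899986781
```

View pics/s2.png

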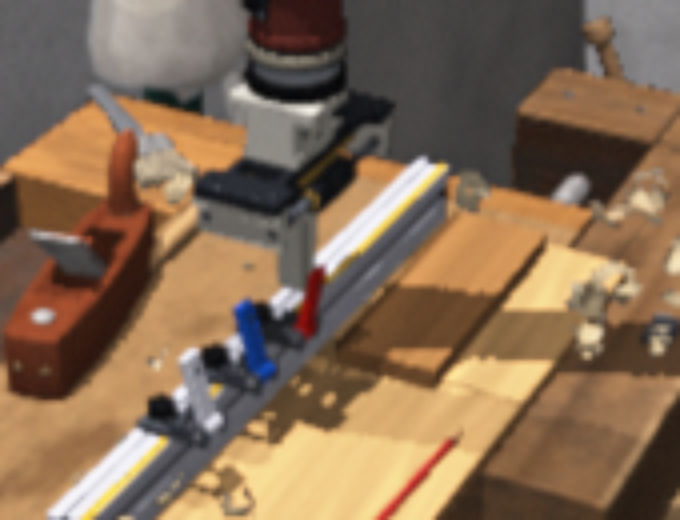

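The red arm is just past upright (tip at (317,270)), pushed from behind, while blue and silver haven't moved. Pushing a little further.

```bash
python3 -m handwheel '[[-0.003,0,0,0,0,0],[-0.003,0,0,0,0,0],[-0.003,0,0,0,0,0],[-0.003,0,0,0,0,0],[-0.003,0,0,0,0,0],[0.01,0,0,0,0,0],[0.01,0,-0.01,0,0,0],[0,0,-0.02,0,0,0],[0,0,-0.03,0,0,0],[0,0,-0.03,0,0,0]]' >/dev/null
python3 -m handwheel '[[0,0,0,0,0,0],[0,0,0,0,0,0],[0,0,0,0,0,0],[0,0,0,0,0,0]]' >/dev/null
python3 - <<'E'
from h import *
st()
i=bot.snapshot("side")[:,:,::-1]; cv2.imwrite("pics/s3.png",cv2.resize(i[100:230,240:410],None,fx=4,fy=4))
E
```

```text
t 7.2 fence tcp [0.044  0.0239 0.2156] f [ 0.24  0.66 -0.34] M [[1.0, -0.0, -0.002], [-0.0, -1.0, -0.0], [-0.002, 0.0, -1.0]] 0.00044589680973767837
```

View pics/s3.png

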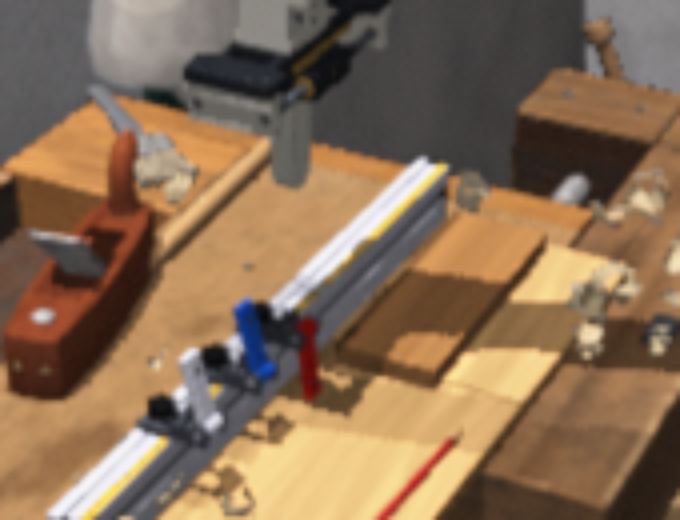

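The red arm hangs fully down at (310,360), blue and silver are up, and the board is untouched. Moving in front of the board's middle.

```bash
python3 -m handwheel '[[-0.025,0.037,0,0,0,0],[-0.025,0.037,0,0,0,0],[-0.025,0.037,0,0,0,0],[-0.025,0.037,0,0,0,0],[-0.025,0.037,0.02,0,0,0],[0,0,0.04,0,0,0],[0,0,0.04,0,0,0],[0,0,0.04,0,0,0],[0,0,0.03,0,0,0],[0,0,0,0,0,0]]' >/dev/null
python3 -m handwheel '[[0,0,0,0,0,0]]'>/dev/null; python3 -c "
from h import *
st(-.06,-.159,.026)"
```

```text
t 8.62 fence tcp [-0.0798 -0.161   0.0475] f [ 0.15 -0.3   0.03] M [[1.0, -0.0, 0.002], [-0.0, -1.0, -0.0], [0.002, 0.0, -1.0]] 0.00013666505781581827
shift [ 0.0197 -0.0021  0.0215]
```

```bash
python3 -m handwheel '[[0,0,0.021,0,0,0],[0,0,0,0,0,0],[0.006,0,0,0,0,0],[0.006,0,0,0,0,0],[0.004,0,0,0,0,0],[0.003,0,0,0,0,0],[0.003,0,0,0,0,0],[0.003,0,0,0,0,0],[0.003,0,0,0,0,0],[0.003,0,0,0,0,0]]' >/dev/null;python3 -c "
from h import *
st()"
python3 -m handwheel '[[0.003,0,0,0,0,0],[0.002,0,0,0,0,0]]'>/dev/null; python3 -c "
from h import *
st()"
python3 -m handwheel '[[0.001,0,0,0,0,0],[0.001,0,0,0,0,0]]'>/dev/null
python3 - <<'E'
from h import *
st()
i=bot.snapshot("top")[:,:,::-1]; cv2.imwrite("pics/t4.png",cv2.resize(i[140:250,240:495],None,fx=3.1,fy=3.1,interpolation=cv2.INTER_CUBIC))
E
```

```text
t 9.88 fence tcp [-0.049  -0.1609  0.0256] f [-2.    0.16 -0.95] M [[1.0, -0.0, 0.001], [-0.0, -1.0, 0.0], [0.001, -0.0, -1.0]] 0.0008267580679216238
t 10.12 fence tcp [-0.0443 -0.1609  0.0256] f [-0.82  0.66 -0.83] M [[1.0, -0.0, 0.0], [-0.0, -1.0, 0.0], [0.0, -0.0, -1.0]] 0.0005906226229622155
t 10.38 fence tcp [-0.0436 -0.1609  0.0257] f [-3.37 -0.02  2.87] M [[1.0, -0.0, -0.002], [-0.0, -1.0, 0.0], [-0.002, -0.0, -1.0]] 0.0003319723326230267
```

View pics/t4.png

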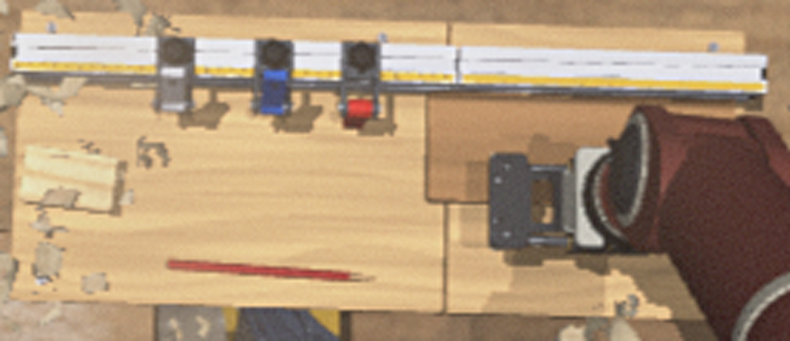

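The board is close to the rail (left end at crop x 427, front edge row 202). Pressing gently to seat it.

```bash
for k in 1 2; do python3 -m handwheel '[[0.001,0,0,0,0,0],[0,0,0,0,0,0]]'>/dev/null; python3 -c "
from h import *
st()"; done
```

```text
t 10.68 fence tcp [-0.0436 -0.1609  0.0256] f [-4.99  0.05  4.04] M [[1.0, -0.0, -0.004], [-0.0, -1.0, 0.0], [-0.004, -0.0, -1.0]] 0.000523558027452125
t 10.93 fence tcp [-0.0436 -0.1609  0.0256] f [-7.11  0.55  5.8 ] M [[1.0, -0.0, -0.006], [-0.0, -1.0, 0.0], [-0.006, -0.0, -1.0]] 0.0008549003044790139
```

Seated: the TCP has stopped and the force is rising. Now around to the right end.

```bash
python3 -m handwheel '[[-0.008,0,0,0,0,0],[-0.02,0,0,0,0,0],[0,0,-0.03,0,0,0],[0,0.0,-0.03,0,0,0],[0.01,0.04,0,0,0,0],[0.01,0.04,0,0,0,0],[0.02,0.04,0,0,0,0],[0.025,0.035,0,0,0,0],[0.02,0,0,0,0,0],[0,0,0,0,0,0]]' >/dev/null
python3 -m handwheel '[[0,0,0,0,0,0]]' >/dev/null; python3 -c "
from h import *
st(.018,-.317,.026)"
```

```text
t 12.3 fence tcp [ 0.016  -0.3153  0.0856] f [-0.89  0.09  0.13] M [[1.0, 0.001, -0.0], [0.001, -1.0, 0.0], [-0.0, -0.0, -1.0]] 0.0002474213544711695
shift [0.002  0.0018 0.0596]
```

```bash
python3 -m handwheel '[[0.002,0.002,0.03,0,0,0],[0,0,0.029,0,0,0],[0,0,0,0,0,0],[0,-0.005,0,0,0,0],[0,-0.004,0,0,0,0],[0,-0.004,0,0,0,0],[0,-0.004,0,0,0,0],[0,-0.004,0,0,0,0],[0,-0.004,0,0,0,0],[0,-0.004,0,0,0,0]]' >/dev/null; python3 -c "
from h import *
st()"
python3 -m handwheel '[[0,-0.004,0,0,0,0],[0,-0.004,0,0,0,0],[0,-0.004,0,0,0,0],[0,-0.004,0,0,0,0],[0,-0.004,0,0,0,0],[0,-0.003,0,0,0,0],[0,-0.003,0,0,0,0],[0,0,0,0,0,0]]' >/dev/null
python3 - <<'E'
from h import *
st()
i=bot.snapshot("top")[:,:,::-1]; cv2.imwrite("pics/t5.png",cv2.resize(i[140:250,240:495],None,fx=3.1,fy=3.1,interpolation=cv2.INTER_CUBIC))
E
```

```text
t 13.55 fence tcp [ 0.0186 -0.2901  0.0271] f [-0.33 -2.81  3.46] M [[1.0, -0.001, 0.001], [-0.001, -1.0, -0.002], [0.001, 0.002, -1.0]] 0.00024921592594193424
t 14.55 fence tcp [ 0.0183 -0.262   0.0265] f [ 0.25 -2.01  1.23] M [[1.0, 0.0, -0.0], [0.0, -1.0, 0.001], [-0.0, -0.001, -1.0]] 0.0002943610877018892
```

View pics/t5.png

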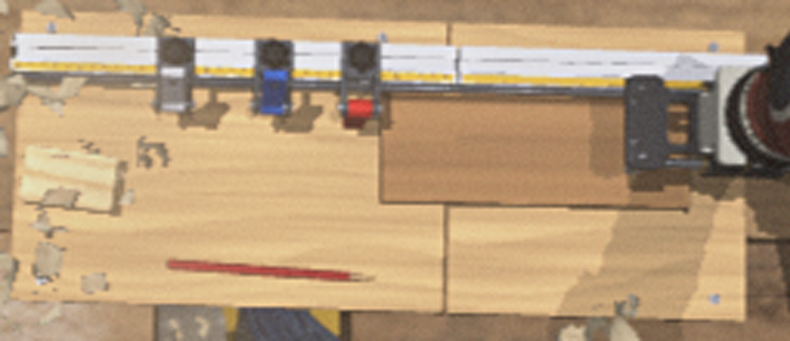

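The board's end (crop x≈380) is a few mm short of the red arm. Continuing slowly.

```bash
python3 -m handwheel '[[0,-0.002,0,0,0,0],[0,-0.002,0,0,0,0],[0,0,0,0,0,0]]'>/dev/null; for k in 1 2 3 4 5 6; do python3 -m handwheel '[[0,-0.001,0,0,0,0],[0,0,0,0,0,0]]'>/dev/null; python3 -c "
from h import *
st()"; done
```

```text
t 15.22 fence tcp [ 0.0181 -0.2575  0.0265] f [ 0.65 -2.11  0.38] M [[1.0, -0.0, -0.001], [-0.0, -1.0, 0.001], [-0.001, -0.001, -1.0]] 0.0005440639188142577
t 15.47 fence tcp [ 0.0182 -0.2564  0.0265] f [ 0.03 -0.8  -0.57] M [[1.0, 0.0, -0.001], [0.0, -1.0, 0.001], [-0.001, -0.001, -1.0]] 0.0005237922607863707
t 15.72 fence tcp [ 0.0184 -0.2556  0.0266] f [-0.52 -0.05 -0.91] M [[1.0, 0.0, -0.0], [0.0, -1.0, 0.0], [-0.0, -0.0, -1.0]] 0.0004404964104259118
t 15.97 fence tcp [ 0.0184 -0.2548  0.0267] f [-0.66 -0.38 -0.38] M [[1.0, 0.0, 0.0], [0.0, -1.0, 0.0], [0.0, -0.0, -1.0]] 0.0002633230034493533
t 16.23 fence tcp [ 0.0184 -0.2538  0.0267] f [ 0.43 -1.54 -0.84] M [[1.0, -0.0, 0.0], [-0.0, -1.0, 0.0], [0.0, -0.0, -1.0]] 0.00043469283781835677
t 16.48 fence tcp [ 0.0184 -0.2528  0.0267] f [ 0.45 -0.27 -0.49] M [[1.0, -0.0, 0.0], [-0.0, -1.0, 0.0], [0.0, -0.0, -1.0]] 0.0007914672621349245
```

```bash
for k in 1 2 3 4 5; do python3 -m handwheel '[[0,-0.001,0,0,0,0],[0,0,0,0,0,0]]'>/dev/null; python3 -c "
from h import *
st()" | cut -c1-75; done
```

```text
t 16.73 fence tcp [ 0.0184 -0.2518  0.0267] f [ 0.26 -1.28 -0.72] M [[1.0, 
t 16.98 fence tcp [ 0.0184 -0.2508  0.0267] f [-0.14 -0.64 -0.46] M [[1.0, 
t 17.23 fence tcp [ 0.0184 -0.2498  0.0267] f [-0.2  -0.03 -0.27] M [[1.0, 
t 17.48 fence tcp [ 0.0184 -0.2488  0.0267] f [0.49 0.29 0.13] M [[1.0, -0.
t 17.73 fence tcp [ 0.0184 -0.2483  0.0267] f [ 0.03 -2.49 -0.44] M [[1.0,
```

```bash
for k in 1 2 3; do python3 -m handwheel '[[0,-0.001,0,0,0,0],[0,0,0,0,0,0]]'>/dev/null; python3 -c "
from h import *
st()" | cut -c1-75; done
python3 - <<'E'
from h import *
i=bot.snapshot("top")[:,:,::-1]; cv2.imwrite("pics/t6.png",np.vstack([cv2.resize(i[155:215,340:480],None,fx=5.6,fy=5.6,interpolation=cv2.INTER_CUBIC)]))
E
```

```text
t 17.98 fence tcp [ 0.0183 -0.2482  0.0267] f [ 0.68 -3.35 -1.07] M [[1.0, 
t 18.23 fence tcp [ 0.0182 -0.2481  0.0268] f [-0.47 -5.34 -1.33] M [[1.0, 
t 18.48 fence tcp [ 0.0182 -0.248   0.0268] f [-0.38 -6.55 -1.47] M [[1.0,
```

View pics/t6.png

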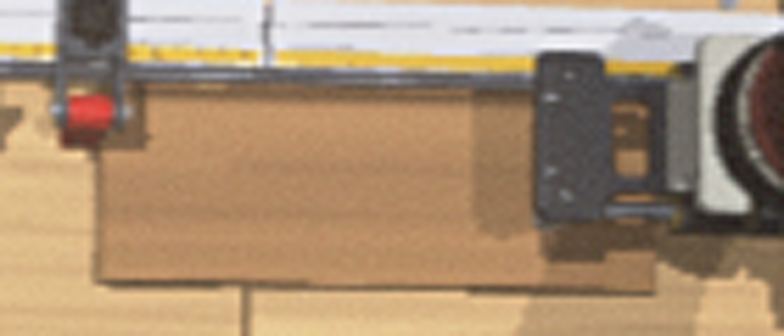

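The board's end is against the red stop: the TCP has stopped, with 6.5 N. Back off and re-seat it from the front, near its left-middle.

```bash
python3 -m handwheel '[[0,0.006,0,0,0,0],[0,0.015,0,0,0,0],[0,0,-0.03,0,0,0],[0,0,-0.03,0,0,0],[-0.03,-0.02,0,0,0,0],[-0.04,-0.03,0,0,0,0],[-0.025,-0.04,0,0,0,0],[0,-0.04,0,0,0,0],[0,-0.03,0,0,0,0],[0,0,0,0,0,0]]' >/dev/null
python3 -m handwheel '[[0,0,0.03,0,0,0],[0,0,0.03,0,0,0],[0,0,0,0,0,0],[0.01,0,0,0,0,0],[0.01,0,0,0,0,0],[0,0,0,0,0,0]]'>/dev/null; python3 -c "
from h import *
st(-.0435,-.111,.026)"
```

```text
t 20.52 fence tcp [-0.0546 -0.106   0.0275] f [0.52 0.32 0.16] M [[1.0, -0.0, 0.003], [-0.0, -1.0, 0.0], [0.003, -0.0, -1.0]] 0.0005211562593406476
shift [0.0111 0.005  0.0015]
```

```bash
python3 -m handwheel '[[0.003,0.004,0,0,0,0],[0.003,0,0,0,0,0],[0.003,0,0,0,0,0],[0,0,0,0,0,0]]'>/dev/null; for k in 1 2 3 4 5; do python3 -m handwheel '[[0.001,0,0,0,0,0],[0,0,0,0,0,0]]'>/dev/null; python3 -c "
from h import *
st()" | cut -c1-75; done
```

```text
t 21.27 fence tcp [-0.0466 -0.1099  0.0267] f [ 0.07 -0.45  0.06] M [[1.0, 
t 21.52 fence tcp [-0.0455 -0.1099  0.0267] f [-0.37 -1.17  0.33] M [[1.0, 
t 21.77 fence tcp [-0.0453 -0.1099  0.0266] f [-2.84  0.09  0.35] M [[1.0, 
t 22.02 fence tcp [-0.0445 -0.1099  0.0265] f [-2.94  0.42  2.12] M [[1.0, 
t 22.27 fence tcp [-0.0436 -0.1096  0.0265] f [-4.05  1.24  2.16] M [[1.0,
```

```bash
for k in 1 2 3 4; do python3 -m handwheel '[[0.001,0,0,0,0,0],[0,0,0,0,0,0]]'>/dev/null; python3 -c "
from h import *
st()" | cut -c1-75; done
```

```text
t 22.52 fence tcp [-0.0435 -0.1096  0.0265] f [-6.4   1.04  4.62] M [[1.0, 
t 22.77 fence tcp [-0.0435 -0.1096  0.0265] f [-7.04  2.05  5.73] M [[1.0, 
t 23.02 fence tcp [-0.0435 -0.1096  0.0264] f [-9.53  1.23  7.09] M [[1.0, 
t 23.27 fence tcp [-0.0435 -0.1096  0.0263] f [-10.03   1.11   7.96] M [[1.
```

Flush at the fence. Verify the end contact with a gentle touch at the right end.

```bash
python3 -m handwheel '[[-0.01,0,0,0,0,0],[-0.02,0,0,0,0,0],[0,0,-0.03,0,0,0],[0,0,-0.03,0,0,0],[0,0.04,0,0,0,0],[0.02,0.04,0,0,0,0],[0.025,0.04,0,0,0,0],[0.025,0.037,0,0,0,0],[0.02,0,0,0,0,0],[0,0,0,0,0,0]]' >/dev/null
python3 -m handwheel '[[0,0,0.03,0,0,0],[0,0,0.03,0,0,0],[0,-0.005,0,0,0,0],[0,0,0,0,0,0]]'>/dev/null; python3 -c "
from h import *
st(.022,-.252,.026)"
```

```text
t 25.02 fence tcp [ 0.0216 -0.2606  0.0274] f [-0.29 -0.2  -0.36] M [[1.0, 0.002, 0.001], [0.002, -1.0, 0.001], [0.001, -0.001, -1.0]] 0.0005561804901066458
shift [ 0.0004 -0.0086  0.0014]
```

```bash
python3 -m handwheel '[[0,-0.004,0,0,0,0],[0,-0.004,0,0,0,0],[0,0,0,0,0,0]]'>/dev/null; for k in 1 2 3 4 5 6 7; do python3 -m handwheel '[[0,-0.001,0,0,0,0],[0,0,0,0,0,0]]'>/dev/null; python3 -c "
from h import *
st()" | cut -c1-75; done
```

```text
t 25.65 fence tcp [ 0.0213 -0.253   0.0266] f [-0.18  0.62  0.51] M [[1.0, 
t 25.9 fence tcp [ 0.0214 -0.2518  0.0266] f [0.49 0.26 0.8 ] M [[1.0, -0.0
t 26.15 fence tcp [ 0.0214 -0.2508  0.0267] f [-0.03 -0.37 -0.05] M [[1.0, 
t 26.4 fence tcp [ 0.0214 -0.2498  0.0267] f [-0.4  -0.51  0.24] M [[1.0, -
t 26.65 fence tcp [ 0.0214 -0.2488  0.0267] f [-0.43 -0.26 -0.19] M [[1.0, 
t 26.9 fence tcp [ 0.0214 -0.2484  0.0267] f [-0.63 -1.49 -0.04] M [[1.0, -
t 27.15 fence tcp [ 0.0214 -0.2481  0.0267] f [ 0.53 -3.15 -0.3 ] M [[1.0,
```

```bash
python3 -m handwheel '[[0,0.006,0,0,0,0],[0,0.02,0,0,0,0],[0,0,-0.04,0,0,0],[0,0,-0.05,0,0,0],[0,0.02,-0.05,0,0,0],[0,0.04,-0.02,0,0,0],[-0.02,0.05,0,0,0,0],[-0.04,0.05,0,0,0,0],[-0.04,0.05,0,0,0,0],[0,0,0,0,0,0]]' >/dev/null
python3 -m handwheel '[[0,0,0,0,0,0]]'
python3 - <<'E'
from h import *
i=bot.snapshot("top")[:,:,::-1]; a=cv2.resize(i[150:240,240:490],None,fx=3.1,fy=3.1,interpolation=cv2.INTER_CUBIC)
j=bot.snapshot("side")[:,:,::-1]; b=cv2.resize(j[140:215,280:410],None,fx=4,fy=4,interpolation=cv2.INTER_CUBIC)
b=cv2.copyMakeBorder(b,0,0,0,a.shape[1]-b.shape[1],0); cv2.imwrite("pics/f.png",np.vstack([a,b]))
E
```

```text
time: 28.52
eef_pos: [0.4667, -0.4159, 0.1866]
tool_rot: [-0.001, 1.0, -0.01, 0.0]
contact_force: [0.3, 1.5, -0.1]
grip_width: 0.001
grasp_force: 0.0
```

View pics/f.png

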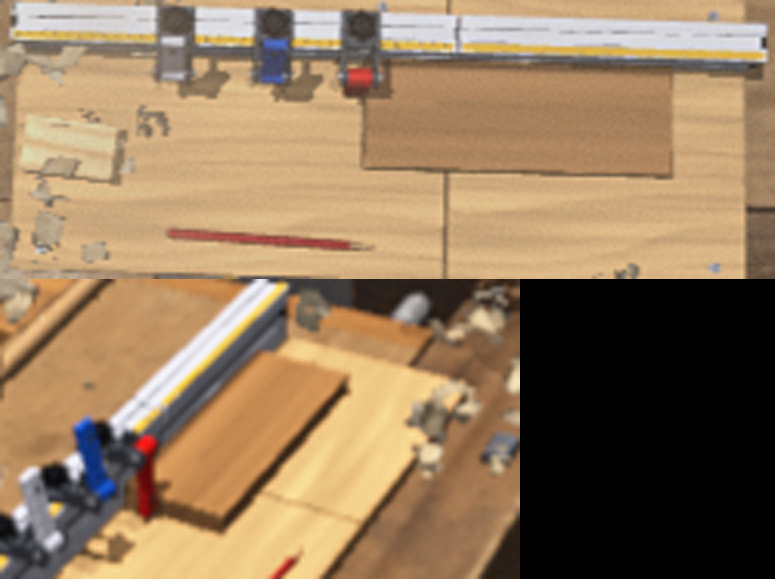

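Run:
```python
from h import *
p=np.load("fence.npy"); F=R.from_euler("z",p[2]).as_matrix()
for n,z,row0 in(("t4",.035,0),("f",.035,1)):
    for u in ([(427,202)],[(362,169),(670,177)])[row0]:
        w=px2w("top",240+(u[0]+.5)/3.1-.5,(150 if row0 else 140)+(u[1]+.5)/3.1-.5,z); print(n,(F.T@(w-[p[0],p[1],0])).round(4))
```

```text
t4 [-0.0365 -0.0356  0.035 ]
f [-0.0364  0.017   0.035 ]
f [-0.0358 -0.2323  0.035 ]
```

The front edge matches the flush reference to within 1 mm and is parallel to the fence. The end is at the stop, so I'm handing in.

```bash
python3 -c "
from station import bot
print(bot.sign_off())"
```

```text
the job is handed in; nothing more can be done
None
```

I handed the job in at about 28.6 s with the red stop down, blue and silver up, and the board flat against the fence with its end on the red stop. The offcut and pencil look unmoved and the arm went nowhere near the square; the arm finished clear, and sign-off gave no verdict.

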